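Stamp a blank in the hand press

ROBOT

A 6-joint arm with a two-finger parallel gripper is mounted at the origin on the work surface. World frame = base frame: x ahead of the robot, y to its left, z up, the work surface at z = 0. Lengths are in m, angles in rad, forces in N, time in s.
With the tool pointing down it reaches from about 0.3 to 0.875 m from the base axis. Payload 6.4 kg.
Tool frame: the origin (TCP) lies between the finger pads; the fingertips stand 11 mm ahead of it and the grasp point (between the pads) lies 8 mm behind it (env.tip_reach is the distance from the TCP to the fingertips, in m); z points along the fingers, y is the line along which they close (so a half turn about z gives the same grasp; the last joint's range is limited). The gripper opens to 85 mm and grips with 20 to 120 N. Pads are 22 mm wide; open, the fingers measure 114 mm over their backs; the gripper's body (76 mm by 85 mm) begins 54 mm behind the grasp point. The pads swing forward as they close: fully open they stand 13 mm farther back than shut.
Start: joints at [1.017, 0.181, 1.607, -0, 1.354, -0.206], TCP at [0.196, 0.541, 0.242] pointing down, gripper open.
Joint ranges: [-2.99, 2.99], [-0.89, 2.07], [0.3, 2.58], [-1.14, 4.28], [0, 2.63], [-3.12, 3.12]. Speed limits (rad/s): [2.57, 2.57, 3.01, 3.14, 3.14, 3.14].

INTERFACE

Orientations are given as a unit quaternion [x, y, z, w].
In Python, from station import env, capture gives the robot as it stands.
- The arm moves only by the tool apply_moves, never from a script. Its argument "moves" is a list of rows, each a list of 5 numbers: the shift along the tool's x, y, z in units of 25 mm (1.0 is 25 mm), then the turn about the tool's z in units of 5 degrees (1.0 is 5 degrees), then the finger opening in mm, from 0 to 85.4. A call has exactly 10 rows; each row is the pose to reach, as a shift and turn from the pose commanded when the call began, along the tool's axes at that moment; what a row does not reach only later rows make up. A row lasts 1/10 s, in which the tool goes at most 50 mm and 8.59 degrees, less where a joint would pass 70% of its speed; a pose out of reach is approached as far as the arm can. A call with a gripper value outside its range is refused whole. The fingers move at their own pace and stop on an object; the grip force is fixed at half the most. Time passes only in rows, so rows that repeat a pose let the fingers close, or fill a call up. It gives the time, the measured TCP pose, the force, the opening and the grip force at its end, in the units of the state.
- env.observe(): the state, without advancing time (a new reading comes with each control period).
- capture(name): name is "scene" or "top" or "wrist"; returns a dict with "pixels" (420x560x3 uint8, blue, green, red), "fx", "fy", "cx", "cy" (pixels), "view" (4x4, takes a point from world to camera coordinates); the wrist camera has in their place "tool_from_camera" (4x4, takes a point from camera to tool coordinates, whose origin is the TCP and whose axes are the flange's). Camera axes: x right, y up, looking along -z (the intrinsics and any distortion apply to the point x, -y, -z); pixel columns grow to the right and rows downward; lengths in m; the calibration is good to about 2 mm. A picture is of the moment at which its call begins: read the wrist's pose just before it. There is no depth.
- env.job_done(): hands the job in; it is judged then, once.
The state is a dict: "time_s": time; "q": joint angles; "dq": joint speeds; "effort": joint torques, N m; "eef_pos": TCP position; "orientation": TCP orientation; "force": force on the tool from outside, world axes, zero at the start; "torque": the same for the moment, N m; "gripper_width": finger opening in m; "grip_force": force on a finger pad.
Only numpy, scipy, OpenCV 4.12 (cv2) and the standard library are available. Lean on these libraries where they do the work, as an engineer would, in place of code of your own. Each camera call takes 0.05 s, during which the arm holds its last target. There are 200 camera calls.

TASK

Take the aluminium blank from its wooden stand and slide it, plain end first and blue end towards you, into the slot of the green hand press until it is fully home against the stop inside - feel for the stop, do not ram it - and let go of it. Then pull the red-gripped sprung lever all the way to its own stop, hold it there for a second, and ease it back up to rest under control, never letting it fly back. Leave the stamped blank fully home in the press, and do not disturb the sleeves and the oil bottle.

Things in the scene. Friction and masses are not known exactly. Their poses are not given: they have to be found in the camera images.
- plate: Loose aluminium blank, a flat bar 140 x 50 x 10 mm, about 0.2 kg. Origin: centre of its underside; x along its length towards the plain end, y across, z up. The last 30 mm at the -x end are blue. It starts flat on the wooden stand, the blue end towards the robot.
- plate_front (a point): Centre of the blank's plain end face (70 mm along x from its origin, at mid-thickness). Same axes as the blank.
- riser: Fixed wooden stand, on the left or right: a rib 90 x 28 mm, 30 mm high, along x, on a foot 100 x 100 x 6 mm. The blank lies about centred on the rib and overhangs it all round (11 mm at the long sides, 25 mm at the ends), so fingers can pass up to 20 mm below it. Origin: centre of its underside.
- press: Fixed green hand stamping press. Origin: on the table below the middle of the slot's mouth; x points into the slot (away from the robot), y across to the left, z up. Foot 170 mm wide, x = -40 to 230 mm, 30 mm high. The head, 84 mm wide, overhangs the slot from x = 55 mm on, 94 to 175 mm above the table; the ram under it, geared to the lever, never comes lower than the blank's top.
- slot_mouth (a point): Middle of the slot's mouth at the slot's floor, 50 mm above the table; axes as the press. Slot: x = 0 to 135 mm, 53 mm wide (1.5 mm spare each side of the blank), 13.5 mm high, flared over the last 11 mm before the mouth; rails and lips reach 69.5 mm above the table. In front a tongue at floor level, 26 mm wide so that fingers can straddle it, runs from x = -85 to 0 mm.
- backstop: Brass stop inside the slot, out of sight, 40 mm wide, set anywhere from 112 to 128 mm inside the mouth. Origin: middle of its face towards the mouth, at the slot's floor; axes as the press. A blank fully home touches this face; its blue end then stands only 12 to 28 mm out of the mouth, so it must be let go of and at the last pushed from behind the blue end.
- lever (a joint): Swing of the press's lever: 0 rad at rest (nearly upright), growing as it is pulled towards the robot (the press's -x) and down, 1.05 rad at its stop. A spring pushes it back to 0 (about 5 N at the grip at rest, 9 N at the stop); let go, it flies back.
- lever_grip (a point): Middle of the lever's red round grip, a bar 22 mm thick, 95 mm long, parallel to the press's y, left of the head (y = 75 to 170 mm). It swings on a radius of 160 mm about lever_hinge: at angle q it lies 160*sin(q+0.09) mm towards the press's -x and 160*cos(q+0.09) mm above the hinge (299 mm above the table at rest).
- lever_hinge (a point): Point on the lever's axis (parallel to the press's y), at x = 105, y = 115, z = 140 mm in the press's frame. The lever's arm is a 14 mm rod at y = 67 mm. Axes as the press.
- sleeve_a: Bystander: upright aluminium sleeve, 64 mm diameter, 85 mm high. Origin: centre of its underside.
- sleeve_b: Bystander: a second such sleeve.
- oil_bottle: Bystander: yellow oil bottle with red cap, 60 mm diameter, 150 mm high. Origin: centre of its underside.
Mind the look-alikes: they are no part of the job. Of the things that look like the plate, the smallest one is meant.

How it is judged:
By the outcome, as a careful person would: the job done as asked, in the order asked, and still so for the second after the job is handed in, with the robot touching nothing.
It also fails if it takes over 72 s, if anything falls off the work surface, if the arm or the gripper's body presses on something with over 40 N, if the wrist force passes 120 N, or if a joint passes its speed limit or range.

## Working session

There is one attempt and no reset: what is moved stays moved. The work goes in short steps, Python scripts to look and compute and a tool call to move; the robot and the scene stay as the last step left them, time stands still between calls to the robot, and variables do not carry over. Pictures are saved under pics/ and viewed, at most 10 in all, crops included, and the job is handed in when it is done.

Besides the shell and the picture viewer there is one more tool, called after ">>>" as a command line: name --pt "numbers of a row" for each row, then --argument value for the rest. apply_moves: Moves the arm, as the interface text tells. Its arguments: {"type":"object","properties":{"moves":{"type":"array"}},"required":["moves"]}

```bash
ls; mkdir -p pics; python3 - <<'E'
from station import env,capture
import cv2,numpy as np
s=env.observe();print(s)
for n in("scene","top"):
    c=capture(n);cv2.imwrite(f"pics/{n}0.png",c["pixels"]);print(n,{k:np.round(v,4).tolist() for k,v in c.items() if k!="pixels"})
c=capture("wrist");print({k:np.round(v,4).tolist() for k,v in c.items() if k!="pixels"})
a=[cv2.imread(f"pics/{n}0.png") for n in("scene","top")]
E
```

```text
pics
{'time_s': 0.0, 'q': array([ 1.01669522e+00,  1.81546688e-01,  1.60800172e+00,  3.95632808e-05,
        1.35380520e+00, -2.06288616e-01]), 'dq': array([ 6.15536954e-05,  2.46313362e-04, -1.64958985e-04, -3.32794609e-04,
        4.75076129e-04,  1.73303665e-03]), 'effort': array([ 1.08884735e-04, -4.44890964e+01, -3.51325643e+01, -4.33441201e-04,
        9.41467501e-03,  4.56530643e-06]), 'eef_pos': array([0.19566519, 0.54012109, 0.241384  ]), 'orientation': array([ 1.73035126e-01,  9.84915260e-01, -8.10437087e-04, -3.44681232e-04]), 'force': array([ 1.09795161,  0.10214032, -0.70850269]), 'torque': array([-0.00999941,  0.01326819,  0.04703916]), 'grip_force': 0.0, 'gripper_width': 0.08581886128909987}
scene {'fx': 511.2607, 'fy': 511.2607, 'cx': 287.9343, 'cy': 216.9125, 'view': [[0.7274, 0.6861, -0.013, -0.3749], [-0.4619, 0.5035, 0.7302, 0.1098], [0.5075, -0.5251, 0.6831, -1.8527], [0.0, 0.0, 0.0, 1.0]]}
top {'fx': 487.1407, 'fy': 487.1407, 'cx': 280.5451, 'cy': 211.2362, 'view': [[0.0673, -0.9977, 0.0044, -0.043], [0.9771, 0.0668, 0.2018, -0.5744], [-0.2017, -0.0093, 0.9794, -1.4555], [0.0, 0.0, 0.0, 1.0]]}
{'fx': 303.2212, 'fy': 303.2212, 'cx': 278.3653, 'cy': 203.9947, 'tool_from_camera': [[-0.0004, 0.9611, 0.2763, 0.0714], [1.0, 0.0002, 0.0005, -0.0008], [0.0004, 0.2763, -0.9611, -0.1321], [0.0, 0.0, 0.0, 1.0]]}
```

View pics/scene0.png

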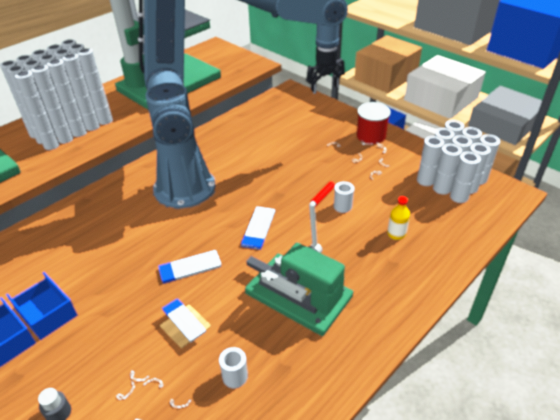

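View pics/top0.png

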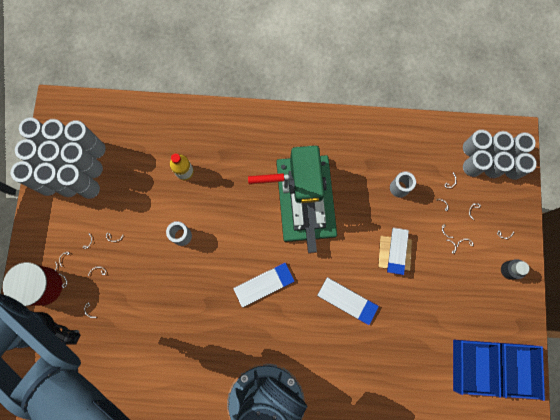

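Candidates (top view): bars at (265,285), (348,300) lying on the table, and the smaller one at (398,250) on the wooden stand. The last fits (on the stand, smallest). Measuring and confirming in a crop.

```bash
cat > h.py <<'E'
import cv2,numpy as np
from station import env,capture
from scipy.spatial.transform import Rotation as R
def cam(c,s=None):
    """camera->world 4x4"""
    if "view" in c: return np.linalg.inv(c["view"])
    T=np.eye(4);T[:3,:3]=R.from_quat(s["orientation"]).as_matrix();T[:3,3]=s["eef_pos"]
    return T@c["tool_from_camera"]
def ray(c,uv,z,s=None):
    T=cam(c,s);uv=np.atleast_2d(uv).astype(float)
    d=np.c_[(uv[:,0]-c["cx"])/c["fx"],-(uv[:,1]-c["cy"])/c["fy"],-np.ones(len(uv))]@T[:3,:3].T
    o=T[:3,3];return o+d*((z-o[2])/d[:,2])[:,None]
def proj(c,p,s=None):
    p=np.atleast_2d(p);q=(np.c_[p,np.ones(len(p))]@np.linalg.inv(cam(c,s)).T)[:,:3]
    return np.c_[c["cx"]-c["fx"]*q[:,0]/q[:,2],c["cy"]+c["fy"]*q[:,1]/q[:,2]]
def biggest(m,box=None):
    if box: 
        k=np.zeros_like(m);x0,y0,x1,y1=box;k[y0:y1,x0:x1]=m[y0:y1,x0:x1];m=k
    cs,_=cv2.findContours(m,cv2.RETR_EXTERNAL,cv2.CHAIN_APPROX_NONE)
    return max(cs,key=cv2.contourArea)[:,0]
def rect(pts):
    (c,(w,h),a)=cv2.minAreaRect((pts[:,:2]*1000).astype(np.float32))
    return np.round(c,1),round(w,1),round(h,1),round(a,1)
E
python3 - <<'E'
from h import *
c=capture("top");im=c["pixels"];hsv=cv2.cvtColor(im,cv2.COLOR_BGR2HSV);H,S,V=[hsv[...,i] for i in range(3)]
blue=((H>100)&(H<130)&(S>120)).astype(np.uint8)*255
white=((S<60)&(V>150)).astype(np.uint8)*255
green=((H>60)&(H<95)&(S>80)).astype(np.uint8)*255
red=(((H<6)|(H>174))&(S>180)).astype(np.uint8)*255
box=(375,215,425,285)
k=biggest(blue|white,box);print("plate",rect(ray(c,k,.046)),rect(ray(c,k,.04)))
k=biggest(blue,box);print("blue",rect(ray(c,k,.046)))
for b in((225,250,300,315),(310,265,385,330)):
    print("other",rect(ray(c,biggest(blue|white,b),.01)))
k=biggest(green,(250,130,360,260))
print("green hull px",cv2.approxPolyDP(cv2.convexHull(k),3,True)[:,0].tolist())
k=biggest(red,(230,160,300,200));print("grip",rect(ray(c,k,.3)))
a=cv2.resize(im[130:320,230:430],(800,760),interpolation=cv2.INTER_CUBIC);a=cv2.resize(im[135:275,240:420],(771,600),interpolation=cv2.INTER_CUBIC);cv2.imwrite("pics/crop1.png",a)
E
```

```text
plate (array([ 480.1, -372.7]), 51.7, 140.8, 84.5) (array([ 481. , -374.1]), 52.0, 141.4, 84.5)
blue (array([ 424.7, -367.2]), 51.4, 29.4, 84.4)
other (array([351.2,  34.8]), 65.2, 180.6, 30.2)
other (array([ 318.9, -229. ]), 181.7, 65.5, 64.3)
green hull px [[293, 148], [317, 146], [327, 156], [335, 236], [315, 236], [278, 172], [277, 160]]
grip (array([612.6,  39.2]), 20.8, 93.7, 8.5)
```

View pics/crop1.png

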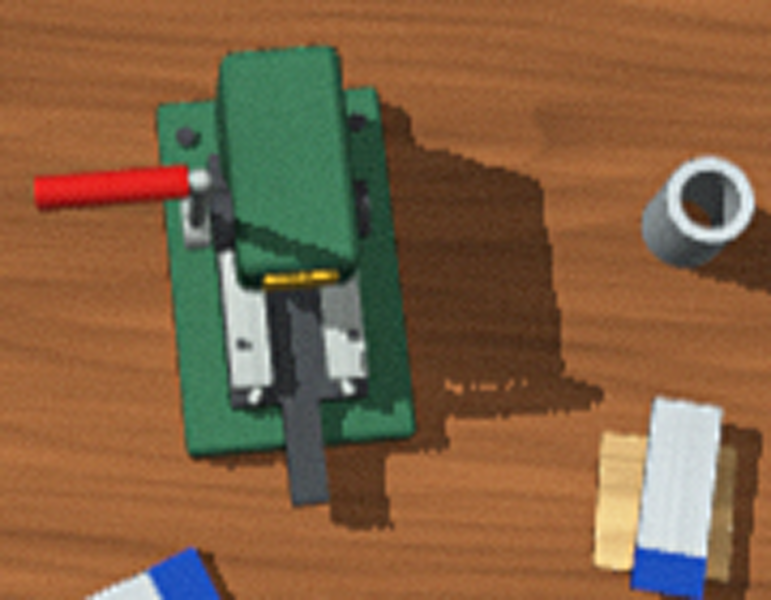

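The crop shows the press (tongue tip at crop (311,501), mouth near (300,395)) and the small bar with its blue end down at (675,490) on the stand: that is the blank. Next I'll get the press frame.

```bash
python3 - <<'E'
from h import *
c=capture("top");k=4.283
P=lambda l,z:ray(c,np.array(l)/k+[240,135],z)*1000
f=P([(190,455),(415,433),(375,88),(158,103)],.03);print("foot",f.round(1)[:,:2].tolist())
L=lambda a,b:(np.linalg.norm(b-a).round(1),np.degrees(np.arctan2(*(b-a)[1::-1])).round(2))
for i in range(4):print(L(f[i],f[(i+1)%4]))
t=P([(294,503),(328,500)],.05);print("tongue tip",t.mean(0).round(1),L(*t))
th=L(f[1],f[2])[1]
for th in (6,7,8,8.5):
  r=np.radians(th);ex=np.array([np.cos(r),np.sin(r)]);ey=np.array([-ex[1],ex[0]])
  print(th,"from foot",(f.mean(0)[:2]-95*ex).round(1),"tongue",(t.mean(0)[:2]+85*ex).round(1),"grip",(np.array([612.6,39.2])-90.6*ex-122.5*ey).round(1))
# plate height from scene view
s=capture("scene");im=s["pixels"];hsv=cv2.cvtColor(im,cv2.COLOR_BGR2HSV);H,S,V=[hsv[...,i] for i in range(3)]
m=(((H>100)&(H<130)&(S>120))|((S<60)&(V>150))).astype(np.uint8)*255
q=biggest(m,(155,290,215,345))
for z in(.03,.036,.04,.046):print(z,rect(ray(s,q,z)))
E
```

```text
foot [[487.1, -22.1], [514.5, -185.4], [776.5, -143.5], [753.3, 19.7]]
(np.float64(165.6), np.float64(-80.48))
(np.float64(265.3), np.float64(9.08))
(np.float64(164.9), np.float64(98.07))
(np.float64(269.5), np.float64(-171.08))
tongue tip [ 456.6 -110.9   50. ] (np.float64(24.5), np.float64(-81.06))
6 from foot [538.4 -92.8] tongue [ 541.1 -102. ] grip [535.3 -92.1]
7 from foot [538.5 -94.4] tongue [ 540.9 -100.5] grip [537.6 -93.4]
8 from foot [538.8 -96.1] tongue [540.7 -99.1] grip [539.9 -94.7]
8.5 from foot [538.9 -96.9] tongue [540.6 -98.3] grip [541.1 -95.3]
0.03 (array([ 479.8, -371.6]), 62.5, 144.6, 84.9)
0.036 (array([ 483.9, -373.7]), 62.2, 143.9, 84.9)
0.04 (array([ 486.6, -375.1]), 61.9, 143.4, 84.9)
0.046 (array([ 490.7, -377.2]), 61.6, 142.6, 84.9)
```

```bash
cat >> h.py <<'E'
def go(x,y,z,psi,s=None):
    """print units for the move from the measured pose to TCP x,y,z (mm) with tool y at psi (deg)"""
    s=s or env.observe();M=R.from_quat(s["orientation"]).as_matrix()
    d=M.T@(np.array([x,y,z])/1000-s["eef_pos"])/.025
    now=np.degrees(np.arctan2(M[1,1],M[0,1]));t=-((psi-now+180)%360-180)/5
    print("pos",(s["eef_pos"]*1000).round(1),"psi",now.round(2),"tilt",M[:,2].round(4),"-> move",d.round(2),t.round(2),"F",s["force"].round(1),"w",round(s["gripper_width"]*1000,1))
E
python3 -c "
from h import *
go(435.3,-368.2,200,84.3);print(env.tip_reach)"
```

```text
pos [195.9 540.4 242. ] psi 70.07 tilt [-2.e-04 -5.e-04 -1.e+00] -> move [-21.39 -30.91   1.7 ] -2.85 F [-0.1  0.3 -0. ] w 85.5
0.011
```

>>> apply_moves --pt "-21.4 -30.9 0 -2.85 85" --pt "-21.4 -30.9 0 -2.85 85" --pt "-21.4 -30.9 0 -2.85 85" --pt "-21.4 -30.9 0 -2.85 85" --pt "-21.4 -30.9 0 -2.85 85" --pt "-21.4 -30.9 0 -2.85 85" --pt "-21.4 -30.9 0 -2.85 85" --pt "-21.4 -30.9 0 -2.85 85" --pt "-21.4 -30.9 0 -2.85 85" --pt "-21.4 -30.9 0 -2.85 85"

```text
time_s: 1.3
eef_pos: [0.3236, 0.0552, 0.2427]
orientation: [0.049, 0.999, -0.0, 0.001]
force: [0.6, -0.3, -0.2]
gripper_width: 0.0848
grip_force: 0.0
```

```bash
python3 -c "
from h import *
go(435.3,-368.2,200,84.3)"
```

```text
pos [323.6  55.2 242.7] psi 84.34 tilt [ 2.1e-03 -3.0e-04 -1.0e+00] -> move [ -6.11 -16.41   1.72] 0.01 F [ 0.6 -0.3 -0.2] w 84.8
```

>>> apply_moves --pt "-6.1 -16.4 1.7 0 85" --pt "-6.1 -16.4 1.7 0 85" --pt "-6.1 -16.4 1.7 0 85" --pt "-6.1 -16.4 1.7 0 85" --pt "-6.1 -16.4 1.7 0 85" --pt "-6.1 -16.4 1.7 0 85" --pt "-6.1 -16.4 1.7 0 85" --pt "-6.1 -16.4 1.7 0 85" --pt "-6.1 -16.4 1.7 0 85" --pt "-6.1 -16.4 1.7 0 85"

```text
time_s: 2.3
eef_pos: [0.4346, -0.3704, 0.1985]
orientation: [0.051, 0.999, -0.0, -0.0]
force: [-0.3, 0.5, 0.1]
gripper_width: 0.0851
grip_force: 0.0
```

```bash
python3 - <<'E'
from h import *
s=env.observe();c=capture("wrist");im=c["pixels"];cv2.imwrite("pics/w1.png",im)
hsv=cv2.cvtColor(im,cv2.COLOR_BGR2HSV);H,S,V=[hsv[...,i] for i in range(3)]
b=((H>100)&(H<130)&(S>120)).astype(np.uint8)*255;w=((S<60)&(V>150)).astype(np.uint8)*255
k=biggest(b);print("blue px",cv2.boundingRect(k))
x,y,ww,hh=cv2.boundingRect(k)
q=biggest(b|w);print(cv2.boundingRect(q))
for z in(.04,.043,.046):print(z,"blue",rect(ray(c,k,z,s)),"plate",rect(ray(c,q,z,s)))
go(435.3,-368.2,200,84.3,s)
E
```

```text
blue px (311, 0, 64, 69)
(311, 0, 201, 119)
0.04 blue (array([ 296.3, -302.2]), 35.3, 56.4, 64.5) plate (array([ 321.8, -242.4]), 165.8, 60.4, 65.3)
0.043 blue (array([ 296.9, -302.9]), 34.9, 55.8, 64.5) plate (array([ 322.2, -243.7]), 164.1, 59.8, 65.3)
0.046 blue (array([ 297.6, -303.5]), 34.5, 55.2, 64.5) plate (array([ 322.6, -244.9]), 162.4, 59.2, 65.3)
pos [ 434.6 -370.4  198.5] psi 84.12 tilt [-5.e-04 -5.e-04 -1.e+00] -> move [-0.02  0.09 -0.06] -0.04 F [-0.3  0.5  0.1] w 85.1
```

View pics/w1.png

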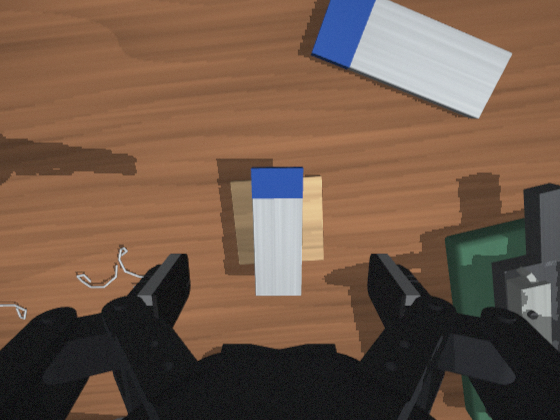

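The blank is between the fingers in the wrist view, box (250,166)-(303,297), blue end at top (towards the robot); the lookalike is at (410,50). I'll measure it there.

```bash
python3 - <<'E'
from h import *
s=env.observe();c=capture("wrist");im=c["pixels"]
hsv=cv2.cvtColor(im,cv2.COLOR_BGR2HSV);H,S,V=[hsv[...,i] for i in range(3)]
b=((H>100)&(H<130)&(S>120)).astype(np.uint8)*255;w=((S<60)&(V>130)).astype(np.uint8)*255
B=(235,150,320,310);k=biggest(b,B);q=biggest(b|w,B);print(cv2.boundingRect(q))
for z in(.04,.043,.046):print(z,"blue",rect(ray(c,k,z,s)),"plate",rect(ray(c,q,z,s)))
E
```

```text
(248, 168, 53, 129)
0.04 blue (array([ 424.6, -371.8]), 49.9, 29.9, 84.2) plate (array([ 479.7, -377.2]), 51.4, 140.7, 84.2)
0.043 blue (array([ 423.9, -371.7]), 49.3, 29.6, 84.2) plate (array([ 478.5, -377.1]), 50.9, 139.2, 84.2)
0.046 blue (array([ 423.3, -371.6]), 48.8, 29.3, 84.2) plate (array([ 477.3, -376.9]), 50.4, 137.8, 84.2)
```

>>> apply_moves --pt "0.05 -0.06 1.0 0 85" --pt "0.05 -0.06 2.0 0 85" --pt "0.05 -0.06 3.0 0 85" --pt "0.05 -0.06 4.0 0 85" --pt "0.05 -0.06 5.0 0 85" --pt "0.05 -0.06 5.8 0 85" --pt "0.05 -0.06 6.4 0 85" --pt "0.05 -0.06 6.8 0 85" --pt "0.05 -0.06 6.8 0 70" --pt "0.05 -0.06 6.8 0 60"

```text
time_s: 3.4
eef_pos: [0.4337, -0.3675, 0.0305]
orientation: [0.049, 0.999, -0.0, 0.0]
force: [-0.5, 0.3, 0.4]
gripper_width: 0.0606
grip_force: 0.0
```

>>> apply_moves --pt "0 0 0 0 40" --pt "0 0 0 0 40" --pt "0 0 0 0 40" --pt "0 0 0 0 40" --pt "0 0 0 0 40" --pt "0 0 0 0 40" --pt "0 0 0 0 40" --pt "0 0 0 0 40" --pt "0 0 0 0 40" --pt "0 0 0 0 40"

```text
time_s: 4.4
eef_pos: [0.4341, -0.3683, 0.0315]
orientation: [0.049, 0.999, -0.001, 0.001]
force: [-1.3, 0.7, 7.0]
gripper_width: 0.0488
grip_force: 61.9
```

>>> apply_moves --pt "0 0 -0.4 0 40" --pt "0 0 -1.4 0 40" --pt "0 0 -3.0 0 40" --pt "0 0 -4.8 0 40" --pt "0 0 -6.8 0 40" --pt "-1.5 2.0 -6.8 -1 40" --pt "-3.0 4.0 -6.8 -2 40" --pt "-4.0 5.5 -6.8 -2.9 40" --pt "-4.0 6.2 -6.8 -2.9 40" --pt "-4.0 6.2 -6.8 -2.9 40"

```text
time_s: 5.4
eef_pos: [0.5496, -0.2184, 0.2002]
orientation: [-0.08, 0.997, 0.001, 0.0]
force: [-0.5, -0.4, -1.6]
gripper_width: 0.0485
grip_force: 62.0
```

```bash
python3 - <<'E'
from h import *
s=env.observe();c=capture("wrist");im=c["pixels"];cv2.imwrite("pics/w2.png",cv2.resize(im,(800,600),interpolation=cv2.INTER_CUBIC))
go(549,-223,200,98.7,s)
E
```

```text
pos [ 549.6 -218.4  200.2] psi 99.12 tilt [ 3.0e-04  1.7e-03 -1.0e+00] -> move [ 0.05 -0.18  0.01] 0.08 F [-0.5 -0.4 -1.6] w 48.5
```

View pics/w2.png

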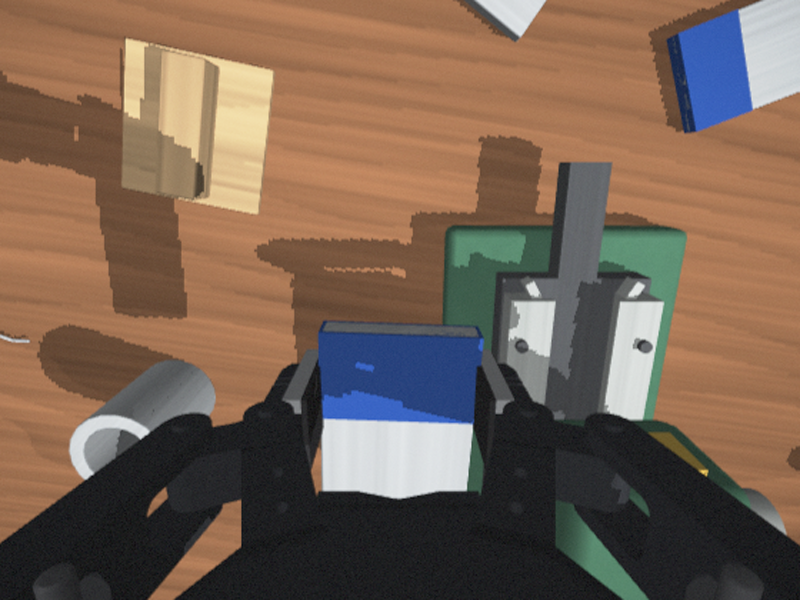

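Blank held with blue end at (400,335) enlarged; tongue tip corners at (558,163),(611,164), foot front corners (445,228),(686,232), rail front corners (497,275),(650,280). Computing the press frame and the blank in hand.

```bash
python3 - <<'E'
from h import *
s=env.observe();c=capture("wrist");k=800/560
P=lambda l,z:ray(c,(np.array(l)+.5)/k-.5,z,s)*1000
L=lambda a,b:(np.linalg.norm(b-a).round(1),np.degrees(np.arctan2(*(b-a)[1::-1])).round(2))
t=P([(558,163),(611,164)],.05);print("tip",t.mean(0).round(1),L(*t))
e1=P([(558,163),(551,273)],.05);e2=P([(611,164),(599,274)],.05);print("tongue edges",L(e1[1],e1[0]),L(e2[1],e2[0]))
f=P([(445,228),(686,232)],.03);print("foot front",f.mean(0).round(1),L(*f))
r=P([(497,274),(650,279)],.0635);print("rail front z63.5",r.mean(0).round(1),L(*r))
r=P([(497,274),(650,279)],.05);print("rail front z50",r.mean(0).round(1),L(*r))
b=(t.mean(0)+0)
for th in(8,8.7,9.2):
  q=np.radians(th);ex=np.array([np.cos(q),np.sin(q)]);print(th,"mouth: tongue",(t.mean(0)[:2]+85*ex).round(1),"foot",(f.mean(0)[:2]+40*ex).round(1))
# plate in hand, tool frame
M=R.from_quat(s["orientation"]).as_matrix();tf=lambda p:(p-s["eef_pos"]*1000)@M
for z in(.208,.213,.218):
  u=P([(320,335),(482,339)],z);print(z,"plate back top edge in tool",tf(u).round(1).tolist(),L(*u))
im=c["pixels"]
hsv=cv2.cvtColor(im,cv2.COLOR_BGR2HSV);m=((hsv[...,0]>60)&(hsv[...,0]<95)&(hsv[...,1]>60)).astype(np.uint8)*255
E
```

```text
tip [ 457.5 -117.1   50. ] (np.float64(33.2), np.float64(97.99))
tongue edges (np.float64(70.7), np.float64(-168.93)) (np.float64(70.7), np.float64(-169.71))
foot front [ 501.2 -109.8   30. ] (np.float64(168.5), np.float64(98.08))
rail front z63.5 [ 526.7 -110.5   63.5] (np.float64(98.2), np.float64(97.1))
rail front z50 [ 529.2 -104.4   50. ] (np.float64(103.2), np.float64(97.1))
8 mouth: tongue [ 541.7 -105.3] foot [ 540.9 -104.2]
8.7 mouth: tongue [ 541.6 -104.3] foot [ 540.8 -103.7]
9.2 mouth: tongue [ 541.4 -103.5] foot [ 540.7 -103.4]
0.208 plate back top edge in tool [[22.1, -24.2, -7.9], [20.7, 25.7, -7.8]] (np.float64(49.9), np.float64(97.5))
0.213 plate back top edge in tool [[24.0, -23.2, -12.9], [22.8, 24.7, -12.8]] (np.float64(47.9), np.float64(97.5))
0.218 plate back top edge in tool [[26.0, -22.2, -17.9], [24.8, 23.6, -17.8]] (np.float64(45.9), np.float64(97.5))
```

>>> apply_moves --pt "1 1 -1.6 0.1 40" --pt "2.0 2 -1.6 0.1 40" --pt "2.0 3.2 -1.6 0.1 40" --pt "2.0 4.2 -1.6 0.1 40" --pt "2.0 4.7 -1.6 0.1 40" --pt "2.0 4.7 -1.6 0.1 40" --pt "2.0 4.7 -1.6 0.1 40" --pt "2.0 4.7 -1.6 0.1 40" --pt "2.0 4.7 -1.6 0.1 40" --pt "2.0 4.7 -1.6 0.1 40"

```text
time_s: 6.5
eef_pos: [0.4808, -0.1152, 0.2396]
orientation: [-0.072, 0.997, 0.0, -0.0]
force: [-0.0, 0.6, -1.3]
gripper_width: 0.0486
grip_force: 62.2
```

```bash
python3 - <<'E'
from h import *
s=env.observe();c=capture("wrist");im=c["pixels"];cv2.imwrite("pics/w3.png",cv2.resize(im[60:300,120:440],(800,600),interpolation=cv2.INTER_CUBIC))
go(481.7,-109.9,240,98.5,s)
E
```

```text
pos [ 480.8 -115.2  239.6] psi 98.27 tilt [-4.e-04  0.e+00 -1.e+00] -> move [-0.07  0.2  -0.02] -0.05 F [-0.   0.6 -1.3] w 48.6
```

View pics/w3.png

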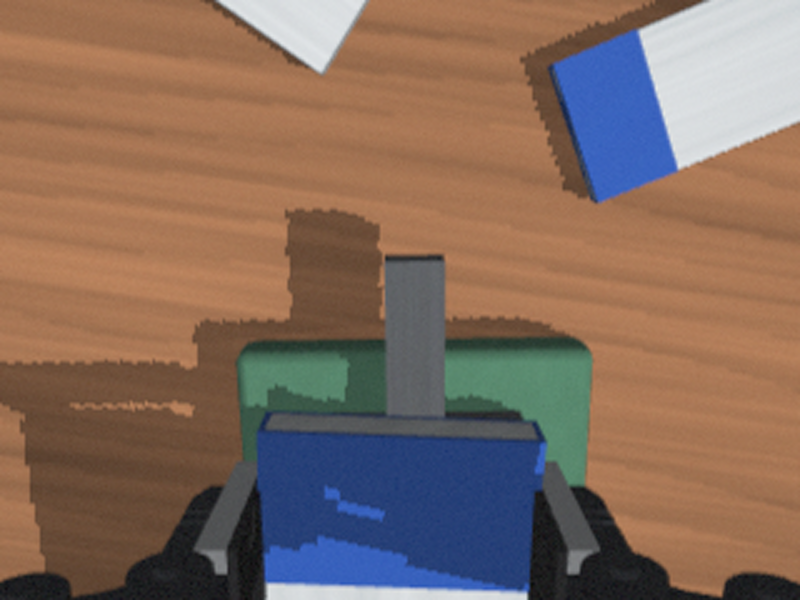

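Symmetric view: tongue tip (386,260)-(444,260), its edges down to (387,415),(443,415), foot front corners (238,345),(592,345), blank's back top edge (258,430)-(543,441), blue/white line (265,584)-(527,590).

```bash
python3 - <<'E'
from h import *
s=env.observe();c=capture("wrist");k=2.5
M=R.from_quat(s["orientation"]).as_matrix();p0=s["eef_pos"]*1000
P=lambda l,z:(ray(c,(np.array(l)+.5)/k-.5+[120,60],z,s)*1000-p0)@M
ang=lambda a,b:np.degrees(np.arctan2(*(b-a)[1::-1])).round(2)
t=P([(386,259),(444,259)],.05);print("tip",t.round(1).tolist())
t2=P([(387,415),(443,415)],.05);print("mid",t2.round(1).tolist(),"axis angle about tool",ang(t2.mean(0),t.mean(0)))
f=P([(238,350),(592,350)],.03);print("foot",f.round(1).tolist())
for z in(.2476,.2526):
  b=P([(259,430),(543,440)],z);w=P([(265,584),(527,590)],z)
  print("blank back",b.round(1).tolist(),ang(*b),"line",w.round(1).tolist(),ang(*w),"axis",ang(w.mean(0),b.mean(0)))
# fine: edges by colour
im=c["pixels"];hsv=cv2.cvtColor(im,cv2.COLOR_BGR2HSV)
g=(hsv[...,1]<70).astype(np.uint8)
for r in(170,185,200,215):
  row=np.flatnonzero(g[r,255:320])+255;print(r,row.min(),row.max())
b=((hsv[...,0]>100)&(hsv[...,0]<130)&(hsv[...,1]>110))
for r in(240,250,260,270,280):
  row=np.flatnonzero(b[r,210:345])+210;print(r,row.min(),row.max())
E
```

```text
tip [[24.2, -4.8, 189.6], [24.2, 19.9, 189.6]]
mid [[-46.3, -4.6, 189.6], [-46.3, 20.6, 189.6]] axis angle about tool -0.36
foot [[-21.3, -74.4, 209.6], [-21.4, 91.0, 209.6]]
blank back [[23.3, -24.3, -8.0], [21.5, 25.5, -8.0]] 92.18 line [[-7.3, -24.8, -8.0], [-8.6, 24.1, -8.0]] 91.52 axis 1.72
blank back [[25.3, -23.4, -13.0], [23.5, 24.4, -13.0]] 92.18 line [[-4.1, -23.8, -13.0], [-5.3, 23.1, -13.0]] 91.52 axis 1.72
170 274 297
185 274 297
200 273 297
215 274 297
240 223 338
250 223 336
260 224 333
270 224 332
280 225 332
```

Mouth comes out at (539.8, −98.4) mm, axis 8.65°, agreeing with the top view; blank is yawed about 1.8° in the grip. I'll line up before the mouth.

```bash
cat >> h.py <<'E'
MOUTH=np.array([539.8,-98.4]);TH=np.radians(8.65);EX=np.array([np.cos(TH),np.sin(TH)]);EY=np.array([-EX[1],EX[0]])
def press(p): d=np.asarray(p)[:2]-MOUTH; return np.array([d@EX,d@EY])
def blank(front,lat,z,psi=100.4):
    """move so that the held blank's plain end is at press x=front, y=lat (mm), TCP height z"""
    q=np.radians(psi);xt=np.array([-np.sin(q),np.cos(q)]);yt=np.array([np.cos(q),np.sin(q)])
    p=MOUTH+(front-70)*EX+lat*EY+47.6*xt+1.5*yt;go(*p,z,psi)
E
python3 -c "
from h import *
blank(-15,0,80)"
```

```text
pos [ 480.7 -114.9  239.6] psi 98.3 tilt [-3.e-04  0.e+00 -1.e+00] -> move [2.87 0.28 6.39] -0.42 F [-0.8  0.8 -2.4] w 48.4
```

>>> apply_moves --pt "1.5 0.28 0 -0.42 40" --pt "2.87 0.28 0.3 -0.42 40" --pt "2.87 0.28 1.6 -0.42 40" --pt "2.87 0.28 3.0 -0.42 40" --pt "2.87 0.28 4.4 -0.42 40" --pt "2.87 0.28 5.6 -0.42 40" --pt "2.87 0.28 6.4 -0.42 40" --pt "2.87 0.28 6.4 -0.42 40" --pt "2.87 0.28 6.4 -0.42 40" --pt "2.87 0.28 6.4 -0.42 40"

```text
time_s: 7.6
eef_pos: [0.4098, -0.1187, 0.0812]
orientation: [-0.091, 0.996, -0.001, 0.001]
force: [-0.7, -0.6, -0.8]
gripper_width: 0.0488
grip_force: 62.3
```

```bash
python3 -c "
from h import *
blank(-8,0,53.5)
for n in ('top','scene'):
  c=capture(n);im=c['pixels'];cv2.imwrite('pics/%s2.png'%n,im)
a=cv2.imread('pics/top2.png');b=cv2.imread('pics/scene2.png')
a=cv2.resize(a[170:290,260:360],(400,480),interpolation=cv2.INTER_CUBIC)
b=cv2.resize(b[200:320,200:300],(400,480),interpolation=cv2.INTER_CUBIC)
cv2.imwrite('pics/both2.png',np.hstack([a,b]))
"
```

```text
pos [ 409.8 -118.7   81.2] psi 100.43 tilt [ 0.0022 -0.0014 -1.    ] -> move [-0.24  0.02  1.11] 0.01 F [-0.7 -0.6 -0.8] w 48.8
```

View pics/both2.png

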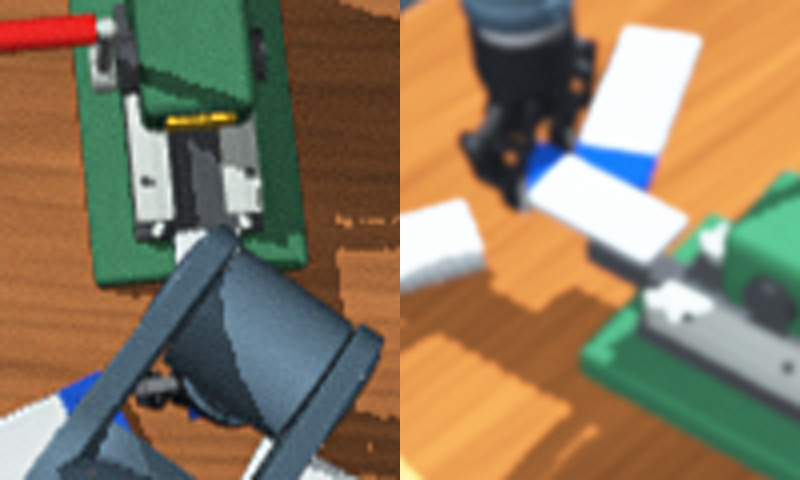

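The blank (right half, (610,200)) lies parallel above the tongue, front just before the mouth (left half, (195,240)). Lowering to slot height, then in gently.

>>> apply_moves --pt "0 0.02 0.5 0 40" --pt "0 0.02 0.9 0 40" --pt "0 0.02 1.08 0 40" --pt "0 0.02 1.08 0 40" --pt "-0.1 0.02 1.08 0 40" --pt "-0.24 0.02 1.08 0 40" --pt "-0.24 0.02 1.08 0 40" --pt "-0.24 0.02 1.08 0 40" --pt "-0.24 0.02 1.08 0 40" --pt "-0.24 0.02 1.08 0 40"

```text
time_s: 8.7
eef_pos: [0.4144, -0.1164, 0.0528]
orientation: [-0.091, 0.996, 0.0, -0.0]
force: [-0.1, -0.3, -1.4]
gripper_width: 0.0489
grip_force: 62.3
```

```bash
python3 -c "
from h import *
blank(20,0,53.5)
c=capture('scene');im=c['pixels'];cv2.imwrite('pics/s3.png',cv2.resize(im[210:310,220:345],(750,600),interpolation=cv2.INTER_CUBIC))
"
```

```text
pos [ 414.4 -116.4   52.8] psi 100.42 tilt [-1.e-04 -0.e+00 -1.e+00] -> move [-1.16 -0.08 -0.03] 0.0 F [-0.1 -0.3 -1.4] w 48.9
```

View pics/s3.png

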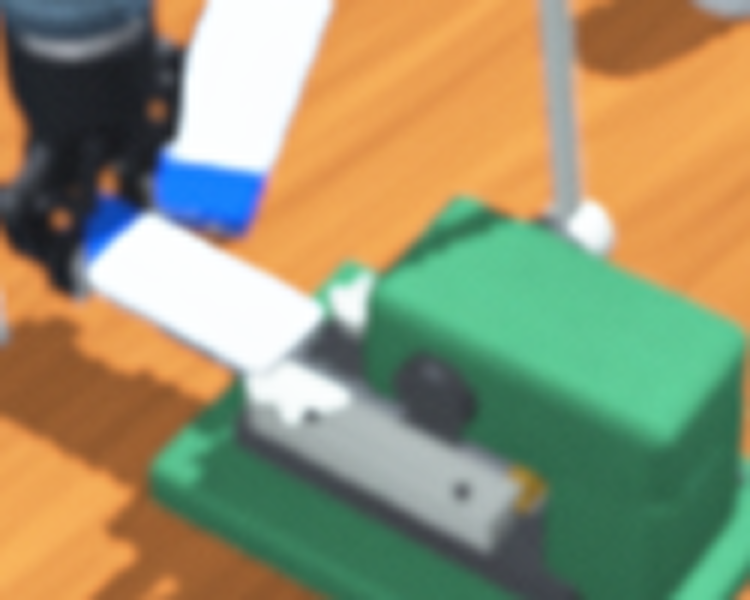

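The front sits centred at the mouth, (285,345) in the crop, with no contact force. Sliding in 28 mm.

>>> apply_moves --pt "-0.1 -0.04 0 0 40" --pt "-0.24 -0.06 0 0 40" --pt "-0.38 -0.06 0 0 40" --pt "-0.52 -0.06 0 0 40" --pt "-0.66 -0.07 0 0 40" --pt "-0.8 -0.07 0 0 40" --pt "-0.94 -0.08 0 0 40" --pt "-1.08 -0.08 0 0 40" --pt "-1.16 -0.08 0 0 40" --pt "-1.16 -0.08 0 0 40"

```text
time_s: 9.75
eef_pos: [0.4437, -0.1131, 0.0528]
orientation: [-0.091, 0.996, -0.0, 0.0]
force: [-1.1, 0.4, -2.4]
gripper_width: 0.0485
grip_force: 62.2
```

```bash
python3 -c "
from h import *
blank(50,0,53)"
```

```text
pos [ 443.7 -113.1   52.8] psi 100.44 tilt [ 2.e-04 -0.e+00 -1.e+00] -> move [-1.18 -0.03 -0.01] 0.01 F [-1.1  0.4 -2.4] w 48.5
```

>>> apply_moves --pt "-0.15 -0.0 0 0 40" --pt "-0.3 -0.01 0 0 40" --pt "-0.45 -0.01 0 0 40" --pt "-0.6 -0.02 0 0 40" --pt "-0.75 -0.02 0 0 40" --pt "-0.9 -0.03 0 0 40" --pt "-1.05 -0.03 0 0 40" --pt "-1.2 -0.04 0 0 40" --pt "-1.2 -0.04 0 0 40" --pt "-1.2 -0.04 0 0 40"

```text
time_s: 10.75
eef_pos: [0.4734, -0.1086, 0.0528]
orientation: [-0.091, 0.996, -0.0, 0.0]
force: [0.7, 2.3, -2.4]
gripper_width: 0.0485
grip_force: 61.9
```

>>> apply_moves --pt "-0.15 -0.0 0 0 40" --pt "-0.3 -0.01 0 0 40" --pt "-0.45 -0.01 0 0 40" --pt "-0.6 -0.02 0 0 40" --pt "-0.75 -0.02 0 0 40" --pt "-0.9 -0.03 0 0 40" --pt "-1.05 -0.03 0 0 40" --pt "-1.2 -0.04 0 0 40" --pt "-1.2 -0.04 0 0 40" --pt "-1.2 -0.04 0 0 40"

```text
time_s: 11.75
eef_pos: [0.5033, -0.1041, 0.0529]
orientation: [-0.091, 0.996, -0.0, 0.001]
force: [1.8, 4.2, -2.1]
gripper_width: 0.0489
grip_force: 61.4
```

```bash
python3 -c "
from h import *
blank(101,0,53);print(press(env.observe()['eef_pos']*1000))"
```

```text
pos [ 503.3 -104.1   52.9] psi 100.45 tilt [ 0.0011  0.     -1.    ] -> move [-0.81 -0.02 -0.  ] 0.01 F [ 1.8  4.2 -2.1] w 48.9
[-36.92340811  -0.13627873]
```

>>> apply_moves --pt "-0.1 0.01 0 0 40" --pt "-0.2 0.02 0 0 40" --pt "-0.3 0.02 0 0 40" --pt "-0.4 0.02 0 0 40" --pt "-0.5 0.02 0 0 40" --pt "-0.6 0.02 0 0 40" --pt "-0.7 0.01 0 0 40" --pt "-0.8 0.01 0 0 40" --pt "-0.8 0.01 0 0 40" --pt "-0.8 0.01 0 0 40"

```text
time_s: 12.75
eef_pos: [0.5209, -0.1008, 0.0527]
orientation: [-0.091, 0.996, 0.0, -0.002]
force: [-7.9, -1.1, 3.9]
gripper_width: 0.049
grip_force: 66.9
```

>>> apply_moves --pt "0 0 0 0 54" --pt "0 0 0 0 60" --pt "0 0 0 0 64" --pt "0 0 0 0 64" --pt "0 0 0 0 64" --pt "0 0 0 0 64" --pt "0 0 0 0 64" --pt "0.4 0 0 0 64" --pt "1.0 0.03 0 0 64" --pt "1.6 0.05 0 0 64"

```text
time_s: 13.75
eef_pos: [0.4833, -0.107, 0.0534]
orientation: [-0.091, 0.996, -0.001, 0.001]
force: [0.0, 0.1, -0.7]
gripper_width: 0.0641
grip_force: 0.0
```

```bash
python3 -c "
from h import *
p=MOUTH-76*EX;go(*p,57,98.65);print(press(env.observe()['eef_pos']*1000))"
```

```text
pos [ 483.3 -107.    53.4] psi 100.43 tilt [ 0.002  -0.0013 -1.    ] -> move [ 0.75  0.02 -0.15] 0.36 F [ 0.   0.1 -0.7] w 64.1
[-5.71153039e+01 -4.18934652e-02]
```

>>> apply_moves --pt "0.4 0.02 -0.1 0.1 64" --pt "0.75 0.02 -0.15 0.36 64" --pt "0.75 0.02 -0.15 0.36 34" --pt "0.75 0.02 -0.15 0.36 34" --pt "0.75 0.02 -0.15 0.36 34" --pt "0.75 0.02 -0.15 0.36 34" --pt "0.75 0.02 -0.15 0.36 34" --pt "0.75 0.02 -0.15 0.36 34" --pt "0.75 0.02 -0.15 0.36 34" --pt "0.75 0.02 -0.15 0.36 34"

```text
time_s: 14.75
eef_pos: [0.4643, -0.1092, 0.0565]
orientation: [-0.075, 0.997, 0.0, -0.0]
force: [-0.0, 0.2, 0.2]
gripper_width: 0.0343
grip_force: 0.0
```

```bash
python3 - <<'E'
from h import *
s=env.observe();p=MOUTH-56*EX;go(*p,56,98.65);print(press(s['eef_pos']*1000))
c=capture("wrist");im=c["pixels"];cv2.imwrite("pics/w4.png",cv2.resize(im[120:360,120:440],(800,600),interpolation=cv2.INTER_CUBIC))
E
```

```text
pos [ 464.3 -109.2   56.5] psi 98.63 tilt [-1.e-04  0.e+00 -1.e+00] -> move [-0.81 -0.03  0.02] -0.0 F [-0.   0.2  0.2] w 34.3
[-76.27715346   0.64004654]
```

View pics/w4.png

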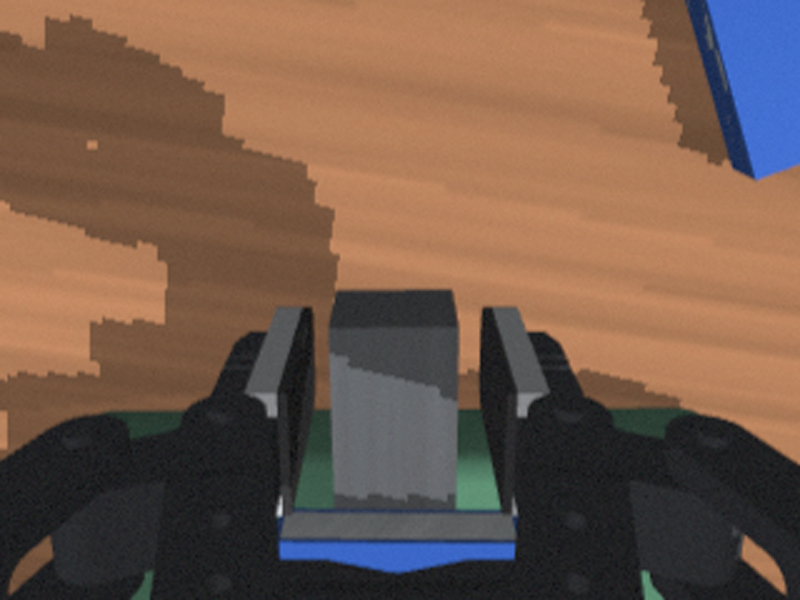

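Fingers straddle the tongue with the blank's end face ahead at (398,525). Pushing from behind in gentle steps.

>>> apply_moves --pt "-0.2 -0.01 0 0 34" --pt "-0.4 -0.02 0 0 34" --pt "-0.6 -0.03 0 0 34" --pt "-0.75 -0.03 0 0 34" --pt "-0.8 -0.03 0 0 34" --pt "-0.85 -0.03 0 0 34" --pt "-0.9 -0.03 0 0 34" --pt "-0.95 -0.03 0 0 34" --pt "-1.0 -0.03 0 0 34" --pt "-1.0 -0.03 0 0 34"

```text
time_s: 15.8
eef_pos: [0.4892, -0.1063, 0.0565]
orientation: [-0.075, 0.997, 0.0, -0.0]
force: [-0.2, 0.4, 0.4]
gripper_width: 0.0341
grip_force: 0.0
```

>>> apply_moves --pt "-0.04 0 0 0 34" --pt "-0.08 0 0 0 34" --pt "-0.12 0 0 0 34" --pt "-0.16 0 0 0 34" --pt "-0.2 0 0 0 34" --pt "-0.24 0 0 0 34" --pt "-0.28 0 0 0 34" --pt "-0.32 0 0 0 34" --pt "-0.32 0 0 0 34" --pt "-0.32 0 0 0 34"

```text
time_s: 16.8
eef_pos: [0.4973, -0.1051, 0.0566]
orientation: [-0.075, 0.997, -0.0, 0.0]
force: [-0.9, 0.9, -0.0]
gripper_width: 0.0338
grip_force: 0.0
```

>>> apply_moves --pt "-0.04 0 0 0 34" --pt "-0.08 0 0 0 34" --pt "-0.12 0 0 0 34" --pt "-0.16 0 0 0 34" --pt "-0.16 0 0 0 34" --pt "-0.16 0 0 0 34" --pt "-0.16 0 0 0 34" --pt "-0.16 0 0 0 34" --pt "-0.16 0 0 0 34" --pt "-0.16 0 0 0 34"

```text
time_s: 17.8
eef_pos: [0.501, -0.1045, 0.0566]
orientation: [-0.075, 0.997, -0.0, 0.0]
force: [-0.8, 0.4, -0.1]
gripper_width: 0.0333
grip_force: 0.0
```

>>> apply_moves --pt "-0.04 0 0 0 34" --pt "-0.08 0 0 0 34" --pt "-0.12 0 0 0 34" --pt "-0.16 0 0 0 34" --pt "-0.16 0 0 0 34" --pt "-0.16 0 0 0 34" --pt "-0.16 0 0 0 34" --pt "-0.16 0 0 0 34" --pt "-0.16 0 0 0 34" --pt "-0.16 0 0 0 34"

```text
time_s: 18.8
eef_pos: [0.505, -0.1039, 0.0566]
orientation: [-0.075, 0.997, -0.0, 0.0]
force: [-0.4, -0.1, 0.0]
gripper_width: 0.0339
grip_force: 0.0
```

>>> apply_moves --pt "-0.03 0 0 0 34" --pt "-0.06 0 0 0 34" --pt "-0.09 0 0 0 34" --pt "-0.12 0 0 0 34" --pt "-0.12 0 0 0 34" --pt "-0.12 0 0 0 34" --pt "-0.12 0 0 0 34" --pt "-0.12 0 0 0 34" --pt "-0.12 0 0 0 34" --pt "-0.12 0 0 0 34"

```text
time_s: 19.8
eef_pos: [0.508, -0.1034, 0.0566]
orientation: [-0.075, 0.997, -0.0, 0.0]
force: [0.2, -0.4, 0.7]
gripper_width: 0.0339
grip_force: 0.0
```

>>> apply_moves --pt "-0.03 0 0 0 34" --pt "-0.06 0 0 0 34" --pt "-0.09 0 0 0 34" --pt "-0.12 0 0 0 34" --pt "-0.12 0 0 0 34" --pt "-0.12 0 0 0 34" --pt "-0.12 0 0 0 34" --pt "-0.12 0 0 0 34" --pt "-0.12 0 0 0 34" --pt "-0.12 0 0 0 34"

```text
time_s: 20.8
eef_pos: [0.511, -0.103, 0.0566]
orientation: [-0.075, 0.997, -0.0, 0.0]
force: [-0.6, 0.5, -0.0]
gripper_width: 0.0341
grip_force: 0.0
```

>>> apply_moves --pt "-0.03 0 0 0 34" --pt "-0.06 0 0 0 34" --pt "-0.09 0 0 0 34" --pt "-0.12 0 0 0 34" --pt "-0.12 0 0 0 34" --pt "-0.12 0 0 0 34" --pt "-0.12 0 0 0 34" --pt "-0.12 0 0 0 34" --pt "-0.12 0 0 0 34" --pt "-0.12 0 0 0 34"

```text
time_s: 21.8
eef_pos: [0.5139, -0.1026, 0.0566]
orientation: [-0.075, 0.997, -0.0, 0.0]
force: [0.4, 0.8, -0.0]
gripper_width: 0.034
grip_force: 0.0
```

```bash
python3 - <<'E'
from h import *
s=env.observe();print(press(s['eef_pos']*1000),s['force'])
c=capture("wrist");im=c["pixels"];cv2.imwrite("pics/w5.png",cv2.resize(im[120:360,120:440],(800,600),interpolation=cv2.INTER_CUBIC))
E
```

```text
[-26.20949399  -0.21224683] [ 0.38850176  0.84753238 -0.00807727]
```

View pics/w5.png

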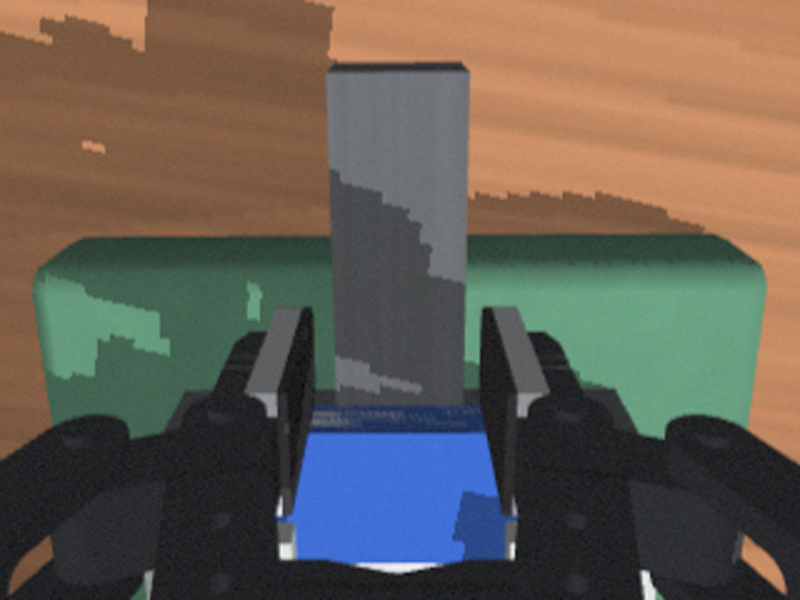

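```bash
python3 - <<'E'
from h import *
s=env.observe();c=capture("wrist");k=2.5
M=R.from_quat(s["orientation"]).as_matrix();p0=s["eef_pos"]*1000
P=lambda l,z:(ray(c,(np.array(l)+.5)/k-.5+[120,120],z,s)*1000-p0)@M
print("back top",P([(310,433),(487,433)],.06).round(1).tolist(),"bottom",P([(398,406)],.05).round(1).tolist())
for p in [(12,17,11),(11,17,11),(-11,17,11),(-11,17,-8),(11,17,-8),(-11,17,4)]:
  w=M@np.array(p)/1000+s["eef_pos"];print(p,((proj(c,w,s)-[120,120]+.5)*k-.5).round(0))
print("tongue tip",P([(328,72),(467,72)],.05).round(1).tolist())
E
```

```text
back top [[-10.0, -17.0, -3.4], [-10.0, 17.2, -3.4]] bottom [[-10.0, 0.0, 6.6]]
(12, 17, 11) [[481. 298.]]
(11, 17, 11) [[481. 303.]]
(-11, 17, 11) [[478. 399.]]
(-11, 17, -8) [[489. 451.]]
(11, 17, -8) [[493. 344.]]
(-11, 17, 4) [[482. 417.]]
tongue tip [[57.9, -12.6, 6.6], [57.9, 12.5, 6.6]]
```

The blank's end face sits right at the fingers' front (tool x −10 mm), about 17 mm out of the mouth: it is being pushed as intended. Continuing to the stop.

>>> apply_moves --pt "-0.03 0 0 0 34" --pt "-0.06 0 0 0 34" --pt "-0.08 0 0 0 34" --pt "-0.08 0 0 0 34" --pt "-0.08 0 0 0 34" --pt "-0.08 0 0 0 34" --pt "-0.08 0 0 0 34" --pt "-0.08 0 0 0 34" --pt "-0.08 0 0 0 34" --pt "-0.08 0 0 0 34"

```text
time_s: 22.9
eef_pos: [0.5158, -0.1022, 0.0565]
orientation: [-0.075, 0.997, 0.0, 0.0]
force: [-0.8, 0.4, 0.3]
gripper_width: 0.0344
grip_force: 0.4
```

>>> apply_moves --pt "-0.03 0 0 0 34" --pt "-0.06 0 0 0 34" --pt "-0.08 0 0 0 34" --pt "-0.08 0 0 0 34" --pt "-0.08 0 0 0 34" --pt "-0.08 0 0 0 34" --pt "-0.08 0 0 0 34" --pt "-0.08 0 0 0 34" --pt "-0.08 0 0 0 34" --pt "-0.08 0 0 0 34"

```text
time_s: 23.9
eef_pos: [0.5166, -0.1021, 0.0565]
orientation: [-0.075, 0.997, 0.0, -0.001]
force: [-7.9, -1.5, 4.6]
gripper_width: 0.034
grip_force: 3.5
```

Contact, but the finger fronts are also near the flared rails. To be sure it's the stop, I'll back off, shut the fingers, raise above the tongue and push mid-face.

>>> apply_moves --pt "0.3 0 0 0 34" --pt "0.6 0 0 0 34" --pt "0.6 0 -0.32 0 34" --pt "0.6 0 -0.32 0 0" --pt "0.6 0 -0.32 0 0" --pt "0.6 0 -0.32 0 0" --pt "0.6 0 -0.32 0 0" --pt "0.6 0 -0.32 0 0" --pt "0.6 0 -0.32 0 0" --pt "0.6 0 -0.32 0 0"

```text
time_s: 24.9
eef_pos: [0.5029, -0.1041, 0.0644]
orientation: [-0.075, 0.997, 0.0, -0.0]
force: [0.2, 0.4, 0.4]
gripper_width: 0.0002
grip_force: 0.0
```

>>> apply_moves --pt "-0.1 0 0 0 0" --pt "-0.2 0 0 0 0" --pt "-0.3 0 0 0 0" --pt "-0.4 0 0 0 0" --pt "-0.45 0 0 0 0" --pt "-0.5 0 0 0 0" --pt "-0.52 0 0 0 0" --pt "-0.52 0 0 0 0" --pt "-0.52 0 0 0 0" --pt "-0.52 0 0 0 0"

```text
time_s: 25.9
eef_pos: [0.5157, -0.1023, 0.0645]
orientation: [-0.075, 0.997, 0.0, -0.0]
force: [-0.7, -0.3, -0.3]
gripper_width: -0.0002
grip_force: 0.0
```

>>> apply_moves --pt "-0.02 0 0 0 0" --pt "-0.04 0 0 0 0" --pt "-0.06 0 0 0 0" --pt "-0.08 0 0 0 0" --pt "-0.08 0 0 0 0" --pt "-0.08 0 0 0 0" --pt "-0.08 0 0 0 0" --pt "-0.08 0 0 0 0" --pt "-0.08 0 0 0 0" --pt "-0.08 0 0 0 0"

```text
time_s: 26.9
eef_pos: [0.5167, -0.1021, 0.0644]
orientation: [-0.075, 0.997, 0.0, -0.001]
force: [-6.1, -1.5, 3.7]
gripper_width: -0.0001
grip_force: 3.1
```

>>> apply_moves --pt "-0.02 0 0 0 0" --pt "-0.04 0 0 0 0" --pt "-0.06 0 0 0 0" --pt "-0.06 0 0 0 0" --pt "-0.06 0 0 0 0" --pt "-0.06 0 0 0 0" --pt "-0.06 0 0 0 0" --pt "-0.06 0 0 0 0" --pt "-0.06 0 0 0 0" --pt "-0.06 0 0 0 0"

```text
time_s: 27.9
eef_pos: [0.5168, -0.102, 0.0644]
orientation: [-0.075, 0.997, 0.0, -0.003]
force: [-12.8, -3.2, 9.7]
gripper_width: -0.0002
grip_force: 6.2
```

The blank is home: same position with force rising stiffly. Retreating and going above the lever.

>>> apply_moves --pt "0.5 0 0 0 0" --pt "1.5 0 0 0 0" --pt "1.8 0 -1.5 0 0" --pt "1.8 0 -3.3 0 60" --pt "1.8 0 -5.1 0 60" --pt "1.8 0 -6.9 0 60" --pt "1.8 0 -8.7 0 60" --pt "1.8 0 -10.5 1 60" --pt "1.8 0 -11.2 2 60" --pt "1.8 0 -11.2 3 60"

```text
time_s: 28.9
eef_pos: [0.4762, -0.109, 0.3487]
orientation: [0.057, 0.998, -0.001, 0.004]
force: [0.4, -0.9, -0.3]
gripper_width: 0.0599
grip_force: 0.0
```

```bash
python3 -c "
from h import *
p=MOUTH+90.6*EX+126*EY;go(*p,345,8.65)"
```

```text
pos [ 476.2 -109.   348.7] psi 83.43 tilt [ 0.0076 -0.0033 -1.    ] -> move [-4.65  6.53  0.17] 14.96 F [ 0.4 -0.9 -0.3] w 59.9
```

>>> apply_moves --pt "-1 1.5 0 1.7 60" --pt "-2 3 0 3.4 60" --pt "-3 4.5 0 5.1 60" --pt "-4 6 0.1 6.8 60" --pt "-4.65 6.5 0.1 8.5 60" --pt "-4.65 6.5 0.1 10.2 60" --pt "-4.65 6.5 0.1 11.9 60" --pt "-4.65 6.5 0.1 13.6 60" --pt "-4.65 6.5 0.1 15 60" --pt "-4.65 6.5 0.1 15 60"

```text
time_s: 29.9
eef_pos: [0.6082, 0.0402, 0.3418]
orientation: [0.652, 0.758, 0.0, -0.0]
force: [0.1, 0.2, -0.2]
gripper_width: 0.0602
grip_force: 0.0
```

```bash
python3 - <<'E'
from h import *
s=env.observe();c=capture("wrist");im=c["pixels"]
p=MOUTH+90.6*EX+126*EY;go(*p,290,8.65,s)
hsv=cv2.cvtColor(im,cv2.COLOR_BGR2HSV);H,S=hsv[...,0],hsv[...,1]
k=biggest((((H<6)|(H>174))&(S>150)).astype(np.uint8)*255);print(cv2.boundingRect(k))
M=R.from_quat(s["orientation"]).as_matrix()
for z in(.299,.31):
  w=ray(c,k,z,s);print(z,rect(w),"tool",rect((w-s["eef_pos"])@M))
E
```

```text
pos [608.2  40.2 341.8] psi 8.56 tilt [ 2.e-04  4.e-04 -1.e+00] -> move [-0.03  0.08  2.07] -0.02 F [ 0.1  0.2 -0.2] w 60.2
(266, 162, 38, 154)
0.299 (array([611.4,  34.1]), 21.9, 102.7, 8.6) tool (array([-6.5,  2.2]), 21.9, 102.7, 89.9)
0.31 (array([610.4,  38.9]), 20.5, 96.3, 8.6) tool (array([-1.7,  1.9]), 20.5, 96.3, 89.9)
```

>>> apply_moves --pt "0 0.08 0.6 0 60" --pt "0 0.08 1.2 0 60" --pt "0 0.08 1.8 0 60" --pt "0 0.08 2.1 0 60" --pt "0 0.08 2.1 0 60" --pt "0 0.08 2.1 0 10" --pt "0 0.08 2.1 0 10" --pt "0 0.08 2.1 0 10" --pt "0 0.08 2.1 0 10" --pt "0 0.08 2.1 0 10"

```text
time_s: 30.95
eef_pos: [0.6114, 0.0405, 0.2908]
orientation: [0.652, 0.758, 0.001, 0.001]
force: [3.8, 0.3, 3.5]
gripper_width: 0.0201
grip_force: 58.8
```

>>> apply_moves --pt "0 0 0 0 10" --pt "0 0 0 0 10" --pt "0 0 0 0 10" --pt "0 0 0 0 10" --pt "0 0 0 0 10" --pt "0 0 0 0 10" --pt "0 0 0 0 10" --pt "0 0 0 0 10" --pt "0 0 0 0 10" --pt "0 0 0 0 10"

```text
time_s: 31.95
eef_pos: [0.6112, 0.0405, 0.2908]
orientation: [0.652, 0.758, 0.001, 0.001]
force: [4.5, 1.1, 5.2]
gripper_width: 0.0204
grip_force: 59.0
```

```bash
python3 - <<'E'
from h import *
s=env.observe();go(*s["eef_pos"]*1000,8.65,s);print(press(s["eef_pos"]*1000))
# arc in units from grip at q=0: tool y = press x, z down
for q in np.arange(0,1.11,.105):
  print(q.round(3),"y",round((-160*np.sin(q+.09)+160*np.sin(.09))/25,2),"z",round((160*np.cos(.09)-160*np.cos(q+.09))/25,2))
E
```

```text
pos [611.2  40.5 290.8] psi 8.63 tilt [ 2.8e-03 -1.0e-04 -1.0e+00] -> move [0. 0. 0.] -0.0 F [4.5 1.1 5.2] w 20.4
[ 91.43836844 126.53765076]
0.0 y 0.0 z 0.0
0.105 y -0.66 z 0.1
0.21 y -1.32 z 0.26
0.315 y -1.95 z 0.49
0.42 y -2.55 z 0.79
0.525 y -3.12 z 1.15
0.63 y -3.64 z 1.56
0.735 y -4.13 z 2.03
0.84 y -4.56 z 2.55
0.945 y -4.93 z 3.11
1.05 y -5.24 z 3.7
```

>>> apply_moves --pt "0 -0.26 0.03 0 10" --pt "0 -0.53 0.08 0 10" --pt "0 -0.79 0.13 0 10" --pt "0 -1.06 0.19 0 10" --pt "0 -1.32 0.26 0 10" --pt "0 -1.57 0.35 0 10" --pt "0 -1.83 0.44 0 10" --pt "0 -2.07 0.54 0 10" --pt "0 -2.31 0.66 0 10" --pt "0 -2.55 0.79 0 10"

```text
time_s: 32.95
eef_pos: [0.5498, 0.0307, 0.2728]
orientation: [0.652, 0.758, 0.003, 0.003]
force: [7.3, 0.7, 9.2]
gripper_width: 0.0205
grip_force: 61.2
```

```bash
cat >> h.py <<'E'
def lever():
    s=env.observe();x,y=press(s["eef_pos"]*1000);z=s["eef_pos"][2]*1000+8.2
    print("press",x.round(1),y.round(1),"grip z",z.round(1),"q",(np.arctan2(105-x,z-140)-.09).round(3),"r",np.hypot(105-x,z-140).round(1),"F",s["force"].round(1),"w",s["gripper_width"].round(4))
E
python3 -c "
from h import *
lever()"
```

```text
Traceback (most recent call last):
  File "h.py", line 38, in lever
    print("press",x.round(1),y.round(1),"grip z",z.round(1),"q",(np.arctan2(105-x,z-140)-.09).round(3),"r",np.hypot(105-x,z-140).round(1),"F",s["force"].round(1),"w",s["gripper_width"].round(4))
                                                                                                                                                                      ^^^^^^^^^^^^^^^^^^^^^^^^
AttributeError: 'float' object has no attribute 'round'
```

>>> apply_moves --pt "0 -0.23 0.14 0 10" --pt "0 -0.46 0.28 0 10" --pt "0 -0.68 0.44 0 10" --pt "0 -0.89 0.6 0 10" --pt "0 -1.09 0.77 0 10" --pt "0 -1.29 0.95 0 10" --pt "0 -1.49 1.14 0 10" --pt "0 -1.67 1.34 0 10" --pt "0 -1.85 1.55 0 10" --pt "0 -2.01 1.76 0 10"

```text
time_s: 33.95
eef_pos: [0.5014, 0.023, 0.2282]
orientation: [0.652, 0.758, 0.003, 0.004]
force: [12.7, 1.7, 6.2]
gripper_width: 0.0204
grip_force: 65.3
```

>>> apply_moves --pt "0 -0.08 0.11 0 10" --pt "0 -0.16 0.22 0 10" --pt "0 -0.24 0.34 0 10" --pt "0 -0.31 0.45 0 10" --pt "0 -0.37 0.56 0 10" --pt "0 -0.44 0.68 0 10" --pt "0 -0.5 0.8 0 10" --pt "0 -0.56 0.92 0 10" --pt "0 -0.62 1.03 0 10" --pt "0 -0.64 1.08 0 10"

```text
time_s: 34.95
eef_pos: [0.4855, 0.0205, 0.2016]
orientation: [0.652, 0.758, 0.003, 0.004]
force: [7.9, 1.0, 11.0]
gripper_width: 0.0201
grip_force: 67.7
```

```bash
sed -i 's/s\["gripper_width"\].round(4)/round(s["gripper_width"],4)/' h.py; python3 -c "
from h import *
lever()"
```

```text
press -35.8 125.7 grip z 209.8 q 1.021 r 157.2 F [ 7.9  1.  11. ] w 0.0201
```

>>> apply_moves --pt "0 -0.02 0.03 0 10" --pt "0 -0.03 0.06 0 10" --pt "0 -0.05 0.09 0 10" --pt "0 -0.06 0.12 0 10" --pt "0 -0.07 0.15 0 10" --pt "0 -0.08 0.18 0 10" --pt "0 -0.08 0.18 0 10" --pt "0 -0.08 0.18 0 10" --pt "0 -0.08 0.18 0 10" --pt "0 -0.08 0.18 0 10"

```text
time_s: 35.95
eef_pos: [0.4833, 0.0201, 0.1968]
orientation: [0.652, 0.758, 0.003, 0.004]
force: [10.3, 1.1, 5.9]
gripper_width: 0.0201
grip_force: 68.2
```

```bash
python3 -c "
from h import *
lever()"
```

```text
press -38.0 125.7 grip z 205.0 q 1.054 r 157.1 F [10.3  1.1  5.9] w 0.0201
```

>>> apply_moves --pt "0 -0.01 0.03 0 10" --pt "0 -0.02 0.06 0 10" --pt "0 -0.03 0.09 0 10" --pt "0 -0.04 0.12 0 10" --pt "0 -0.05 0.14 0 10" --pt "0 -0.06 0.16 0 10" --pt "0 -0.06 0.16 0 10" --pt "0 -0.06 0.16 0 10" --pt "0 -0.06 0.16 0 10" --pt "0 -0.06 0.16 0 10"

```text
time_s: 36.95
eef_pos: [0.4825, 0.02, 0.1947]
orientation: [0.652, 0.758, 0.003, 0.005]
force: [5.5, 1.6, 19.1]
gripper_width: 0.0203
grip_force: 69.5
```

```bash
python3 -c "
from h import *
lever()
c=capture('scene');im=c['pixels'];hsv=cv2.cvtColor(im,cv2.COLOR_BGR2HSV);H,S=hsv[...,0],hsv[...,1]
k=biggest((((H<6)|(H>174))&(S>150)).astype(np.uint8)*255,(220,150,345,280));print(cv2.boundingRect(k))
hy=115
for q in(.95,1.0,1.05):
  p=[np.r_[MOUTH+(105-160*np.sin(q+.09))*EX+y*EY,140+160*np.cos(q+.09)]/1000 for y in(75,170)];print(q,proj(c,np.array(p)).round(1).tolist())
(ctr,wh,a)=cv2.minAreaRect(k);print(ctr,wh,a,cv2.boxPoints((ctr,wh,a)).round(1).tolist())
"
```

```text
press -38.8 125.7 grip z 202.9 q 1.068 r 157.0 F [ 5.5  1.6 19.1] w 0.0203
(272, 195, 14, 17)
0.95 [[274.7, 207.1], [293.7, 189.0]]
1.0 [[273.7, 208.5], [292.7, 190.4]]
1.05 [[272.7, 209.9], [291.7, 191.8]]
(280.0296936035156, 203.02162170410156) (7.131582260131836, 17.645151138305664) 36.02737045288086 [[272.0, 208.10000610351562], [282.29998779296875, 193.8000030517578], [288.1000061035156, 198.0], [277.70001220703125, 212.3000030517578]]
```

The force has risen past the spring's: at the stop. A touch more, and hold.

>>> apply_moves --pt "0 -0.01 0.02 0 10" --pt "0 -0.02 0.05 0 10" --pt "0 -0.02 0.07 0 10" --pt "0 -0.02 0.07 0 10" --pt "0 -0.02 0.07 0 10" --pt "0 -0.02 0.07 0 10" --pt "0 -0.02 0.07 0 10" --pt "0 -0.02 0.07 0 10" --pt "0 -0.02 0.07 0 10" --pt "0 -0.02 0.07 0 10"

```text
time_s: 38.0
eef_pos: [0.4824, 0.02, 0.1944]
orientation: [0.652, 0.758, 0.003, 0.005]
force: [0.5, 3.9, 28.5]
gripper_width: 0.0203
grip_force: 70.5
```

>>> apply_moves --pt "0 0 0 0 10" --pt "0 0 0 0 10" --pt "0 0 0 0 10" --pt "0 0 0 0 10" --pt "0 0 0 0 10" --pt "0 0 0 0 10" --pt "0 0 0 0 10" --pt "0 0 0 0 10" --pt "0 0 0 0 10" --pt "0 0 0 0 10"

```text
time_s: 39.0
eef_pos: [0.4825, 0.02, 0.1944]
orientation: [0.652, 0.758, 0.003, 0.005]
force: [2.6, 3.5, 28.4]
gripper_width: 0.0202
grip_force: 70.5
```

```bash
python3 -c "
from h import *
lever()"
```

```text
press -38.9 125.7 grip z 202.6 q 1.07 r 156.9 F [ 2.6  3.5 28.4] w 0.0202
```

Held over a second at a firm stop. Easing back along the arc.

>>> apply_moves --pt "0 0.06 -0.16 0 10" --pt "0 0.15 -0.3 0 10" --pt "0 0.24 -0.45 0 10" --pt "0 0.4 -0.76 0 10" --pt "0 0.55 -1.0 0 10" --pt "0 0.77 -1.32 0 10" --pt "0 0.97 -1.57 0 10" --pt "0 1.2 -1.84 0 10" --pt "0 1.45 -2.09 0 10" --pt "0 1.69 -2.31 0 10"

```text
time_s: 40.0
eef_pos: [0.5184, 0.0258, 0.247]
orientation: [0.652, 0.758, -0.002, -0.001]
force: [-5.3, -4.0, 7.7]
gripper_width: 0.0201
grip_force: 65.5
```

```bash
python3 -c "
from h import *
lever()"
```

```text
press -2.5 126.1 grip z 255.2 q 0.661 r 157.6 F [-5.3 -4.   7.7] w 0.0201
```

>>> apply_moves --pt "0 0.2 -0.17 0 10" --pt "0 0.41 -0.33 0 10" --pt "0 0.63 -0.49 0 10" --pt "0 0.86 -0.63 0 10" --pt "0 1.09 -0.77 0 10" --pt "0 1.33 -0.9 0 10" --pt "0 1.57 -1.02 0 10" --pt "0 1.82 -1.12 0 10" --pt "0 2.07 -1.22 0 10" --pt "0 2.32 -1.3 0 10"

```text
time_s: 41.0
eef_pos: [0.5767, 0.0352, 0.2791]
orientation: [0.652, 0.758, -0.001, -0.0]
force: [-2.7, -2.8, 5.9]
gripper_width: 0.0204
grip_force: 70.2
```

>>> apply_moves --pt "0 0.17 -0.05 0 10" --pt "0 0.34 -0.09 0 10" --pt "0 0.5 -0.13 0 10" --pt "0 0.67 -0.16 0 10" --pt "0 0.83 -0.19 0 10" --pt "0 0.97 -0.21 0 10" --pt "0 1.07 -0.22 0 10" --pt "0 1.15 -0.24 0 10" --pt "0 1.22 -0.25 0 10" --pt "0 1.26 -0.26 0 10"

```text
time_s: 42.0
eef_pos: [0.6078, 0.0402, 0.2848]
orientation: [0.652, 0.758, -0.0, -0.001]
force: [-0.1, -1.3, 1.7]
gripper_width: 0.0204
grip_force: 71.8
```

```bash
python3 -c "
from h import *
lever()"
```

```text
press 88.1 126.8 grip z 293.0 q 0.02 r 154.0 F [-0.1 -1.3  1.7] w 0.0204
```

>>> apply_moves --pt "0 0.03 0 0 10" --pt "0 0.06 0 0 10" --pt "0 0.09 0 0 10" --pt "0 0.12 0 0 10" --pt "0 0.15 0 0 10" --pt "0 0.17 0 0 10" --pt "0 0.17 0 0 10" --pt "0 0.17 0 0 10" --pt "0 0.17 0 0 10" --pt "0 0.17 0 0 10"

```text
time_s: 43.0
eef_pos: [0.6121, 0.0409, 0.2857]
orientation: [0.652, 0.758, 0.0, -0.0]
force: [-5.9, -0.3, 5.5]
gripper_width: 0.0202
grip_force: 71.3
```

```bash
python3 -c "
from h import *
lever()"
```

```text
press 92.4 126.9 grip z 293.9 q -0.009 r 154.4 F [-5.9 -0.3  5.5] w 0.0202
```

Back on its rest stop (−6 N against it). Opening and lifting clear.

>>> apply_moves --pt "0 0 0 0 24" --pt "0 0 0 0 28" --pt "0 0 0 0 40" --pt "0 0 0 0 60" --pt "0 0 0 0 60" --pt "0 0 0 0 60" --pt "0 0 -0.8 0 60" --pt "0 0 -1.8 0 60" --pt "0 0 -2.8 0 60" --pt "0 0 -3.6 0 60"

```text
time_s: 44.0
eef_pos: [0.6126, 0.0407, 0.377]
orientation: [0.652, 0.758, 0.0, 0.001]
force: [1.2, 0.2, -0.8]
gripper_width: 0.06
grip_force: 0.0
```

>>> apply_moves --pt "0 -1 -3.6 0 60" --pt "0 -3 -3.6 0 60" --pt "0 -5 -3.6 0 60" --pt "2 -7 -3.6 0 60" --pt "4 -8 -3.6 0 60" --pt "6 -8 -3.6 0 60" --pt "8 -8 -3.6 0 60" --pt "9 -8 -3.6 0 60" --pt "9 -8 -3.6 0 60" --pt "9 -8 -3.6 0 60"

```text
time_s: 45.0
eef_pos: [0.3802, 0.2345, 0.4654]
orientation: [0.65, 0.76, 0.0, 0.0]
force: [0.0, -0.6, -0.1]
gripper_width: 0.0598
grip_force: 0.0
```

```bash
python3 - <<'E'
from h import *
s=env.observe();print(s["eef_pos"],s["force"])
for n in("top","scene"):
  c=capture(n);im=c["pixels"];cv2.imwrite(f"pics/{n}9.png",im);hsv=cv2.cvtColor(im,cv2.COLOR_BGR2HSV);H,S=hsv[...,0],hsv[...,1]
  b=((H>100)&(H<130)&(S>120)).astype(np.uint8)*255
  for z,x in((.06,-16),):
    print(n,"expected blue end centre px",proj(c,np.r_[MOUTH+x*EX,60]/1000 if 0 else np.r_[MOUTH+x*EX,60.]/1000).round(1))
  box=(285,215,325,250) if n=="top" else (240,240,300,300)
  try:
    k=biggest(b,box);w=ray(c,k,.06)*1000;pp=np.array([press(q) for q in w]);print("blue in press frame",pp.min(0).round(1),pp.max(0).round(1))
  except ValueError: print("no blue")
  r=(((H<6)|(H>174))&(S>150)).astype(np.uint8)*255
  k=biggest(r,(230,160,300,200) if n=="top" else (300,170,345,220));print("grip",rect(ray(c,k,.3)))
a=cv2.resize(cv2.imread("pics/top9.png")[140:260,230:350],(400,400));b=cv2.resize(cv2.imread("pics/scene9.png")[180:300,240:360],(400,400))
cv2.imwrite("pics/fin.png",np.hstack([a,b]))
E
```

```text
[0.38019127 0.23453326 0.46539395] [ 0.01842403 -0.55638742 -0.0871808 ]
top expected blue end centre px [[310.8 229.7]]
blue in press frame [-14.8 -23.7] [16.1 27. ]
grip (array([612.5,  39.2]), 20.7, 93.8, 8.9)
scene expected blue end centre px [[266.1 264.6]]
blue in press frame [-137.   26.] [-73.4  75.3]
grip (array([612.8,  39.4]), 21.3, 98.8, 9.4)
```

```bash
python3 -c "
from station import env
print(env.job_done())"
```

```text
the job is handed in; nothing more can be done
None
```

The job is handed in at about 45 s of the 72 s allowed. The blank is fully home against the stop and let go. The lever was pulled to its stop, held over a second and eased back to rest. The gripper is clear, and the sleeves and the bottle were not touched as far as I could tell; I did not re-measure them at the end.

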